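# Put three mixed-up model parts back in their own trays

## Task

The three pink model parts have been put in the wrong trays: move each one to the tray whose tab shows a dark sample of its shape, standing upright, flat on the floor of the tray and centred in it. A tray holds only one part, so use the spare tray with the bare tab on the way and leave it empty at the end. Leave the glue bottle, the screwdriver and the sanding block where they are.

Things in the scene. Friction and masses are not known exactly. Their poses are not given: they have to be found in the camera images.
- dial: The round model part: an upright drum 56 mm in diameter. Pink model board with a darker glue seam half-way up, 46 mm high, about 40 to 100 g, stiff. It stands flat in one of the trays at the start. Origin: centre of its underside, z up; yaw means nothing.
- housing: The square model part: a block 54 x 54 mm seen from above. Pink model board with a darker glue seam half-way up, 46 mm high, about 40 to 100 g, stiff. It stands flat in one of the trays at the start. Origin: centre of its underside, z up; x and y square to its sides.
- grip: The long model part: an oblong with rounded ends, 84 mm long (along its x) and 34 mm wide (along its y). Pink model board with a darker glue seam half-way up, 46 mm high, about 40 to 100 g, stiff. It stands flat in one of the trays at the start. Origin: centre of its underside, z up.
- tray_dial: The round part's own tray. Fixed pale plywood, 110 mm square; floor 6 mm thick, rim 5 mm thick, top 14 mm above the bench, 100 x 100 mm inside. A tab 54 mm long, 90 mm wide, 6 mm high on the far side (+x, its middle 82 mm from the tray centre) carries a flat dark wooden disc, 44 mm across, 4 mm thick. Origin: centre of the tray's underside, on the bench; x points to the tab.
- tray_housing: The square part's own tray. Fixed pale plywood, 110 mm square; floor 6 mm thick, rim 5 mm thick, top 14 mm above the bench, 100 x 100 mm inside. A tab 54 mm long, 90 mm wide, 6 mm high on the far side (+x, its middle 82 mm from the tray centre) carries a flat dark wooden square, 42 mm, 4 mm thick. Origin: centre of the tray's underside, on the bench; x points to the tab.
- tray_grip: The long part's own tray. Fixed pale plywood, 110 mm square; floor 6 mm thick, rim 5 mm thick, top 14 mm above the bench, 100 x 100 mm inside. A tab 54 mm long, 90 mm wide, 6 mm high on the far side (+x, its middle 82 mm from the tray centre) carries a flat dark wooden oblong with rounded ends, 74 x 26 mm, 4 mm thick. Origin: centre of the tray's underside, on the bench; x points to the tab.
- tray_spare: The spare tray, empty at the start. Fixed pale plywood, 110 mm square; floor 6 mm thick, rim 5 mm thick, top 14 mm above the bench, 100 x 100 mm inside. A tab 54 mm long, 90 mm wide, 6 mm high on the far side (+x, its middle 82 mm from the tray centre) is bare, with no sample on it. Origin: centre of the tray's underside, on the bench; x points to the tab.
- glue_bottle: Bystander: cream glue bottle with a white nozzle, 56 mm in diameter, 180 mm tall, standing beyond the trays. Origin: centre of its underside.
- screwdriver: Bystander: screwdriver, 200 mm long, yellow handle 26 mm thick, lying on the bench beyond the trays. Origin: under its middle; its blade points along its x.
- sanding_block: Bystander: cork sanding block 60 x 100 mm, 33 mm high, lying beyond the trays. Origin: centre of its underside.
There are look-alikes about, which are no part of the job. Leave any turquoise look-alike of the tray_grip alone. What is shaped like the housing but turquoise is not meant.

How it is judged (in metres and radians):
At the end, for the whole second after the job is handed in: Round, square and long part each rest upright (within 0.1 rad) on the floor of their own tray, centre within 15 mm of the tray's centre (horizontally), origin less than 10 mm above the tray's underside, at rest; the spare tray is thereby empty (horizontal distance between dial and tray_dial below 0.015 m and z of dial in the frame of tray_dial below 0.01 m and angle between each of dial, housing, grip's own z axis and vertical below 0.1 rad and linear speed of each of dial, housing, grip below 0.02 m/s and horizontal distance between housing and tray_housing below 0.015 m and z of housing in the frame of tray_housing below 0.01 m and horizontal distance between grip and tray_grip below 0.015 m and z of grip in the frame of tray_grip below 0.01 m); the robot touches nothing.
It fails at once if the glue bottle is pushed out of its place (more than 30 mm) or knocked over (distance of glue_bottle from where it was at the start of the episode above 0.03 m or angle between glue_bottle's own z axis and vertical above 0.6 rad).
It fails at once if the screwdriver is pushed out of its place (more than 30 mm) (distance of screwdriver from where it was at the start of the episode above 0.03 m).
It fails at once if the sanding block is pushed out of its place (more than 30 mm) (distance of sanding_block from where it was at the start of the episode above 0.03 m).
It also fails if it takes over 101 s, if anything falls off the work surface, if the arm or the gripper's body presses on something with over 40 N, if the wrist force passes 120 N, or if a joint passes its speed limit or range.

## Robot

A 7-joint arm with a two-finger parallel gripper is mounted at the origin on the work surface. World frame = base frame: x ahead of the robot, y to its left, z up, the work surface at z = 0. Lengths are in mm, angles in rad, forces in N, time in s.
With the tool pointing down it reaches from about 350 to 900 mm from the base axis. Payload 8.1 kg.
Tool frame: the origin (TCP) lies midway between the tips of the shut fingers; the grasp point (between the pads) lies 19 mm behind it; z points along the fingers, y is the line along which they close (so a half turn about z gives the same grasp; the last joint's range is limited). The gripper opens to 85 mm and grips with 20 to 120 N. Pads are 22 mm wide; open, the fingers measure 114 mm over their backs; the gripper's body (76 mm by 85 mm) begins 54 mm behind the grasp point. The pads swing forward as they close: fully open they stand 13 mm farther back than shut.
Start: joints at [1.144, 0.434, 0.025, 1.573, -0.012, 1.134, -0.075], TCP at [198.834, -592.542, 231.323] pointing down, gripper open.
Joint ranges: [-2.62, 2.62], [-0.44, 2.09], [-1.27, 1.32], [0.08, 2.57], [-1.32, 4.46], [0.12, 2], [-2.74, 2.74]. Speed limits (rad/s): [2.22, 2.22, 3.01, 3.01, 3.14, 3.14, 3.14].

## Interface

Orientations are given as a rotation vector (axis times angle).
In Python, from plant import arm, imaging, order gives the robot as it stands.
- The arm moves only by the shell command python3 -m pendant 'ROWS' [FORCE]. ROWS is JSON, a list of rows, each a list of 7 numbers: the turn, a rotation vector about the tool's x, y, z in degrees, then the shift along the tool's x, y, z in m, then the opening, from -1 (shut) to 1 (fully open). In form: [[ax, ay, az, tx, ty, tz, claw], ...]. A call has 1 to 5 rows; each row is the pose to reach, as a shift and turn from the pose commanded when the call began, along the tool's axes at that moment; what a row does not reach only later rows make up. A row lasts 1/10 s, in which the tool goes at most 50 mm and 8.59 degrees, less where a joint would pass 70% of its speed; a pose out of reach is approached as far as the arm can. A call with a gripper value outside its range is refused whole. The fingers move at their own pace and stop on an object; FORCE is the grip in N (left out, the last holds). Time passes only in rows, so rows that repeat a pose let the fingers close. It gives the time, the measured TCP pose, the force, the opening and the grip force at its end, in the units of the state.
- arm.read_state(): the state, without advancing time (a new reading comes with each control period).
- imaging.snapshot(name): name is "scene" or "top" or "wrist"; returns a dict with "frame" (400x640x3 uint8, blue, green, red), "range_z" (400x640 float32, mm along the optical axis (not along the pixel's ray), 0 where there is no reading), "mtx" (3x3 intrinsics, pixels), "R" (3x3) and "t" (3): a world point X has camera coordinates R X + t; the wrist camera has in their place "tool_from_camera" (4x4, takes a point from camera to tool coordinates, whose origin is the TCP and whose axes are the flange's). Camera axes: x right, y down, z forward; pixel columns grow to the right and rows downward; lengths in mm; the calibration is good to about 2 mm. A picture is of the moment at which its call begins: read the wrist's pose just before it.
- order.hand_in(): hands the job in; it is judged then, once.
The state is a dict: "t": time; "qpos": joint angles; "joint_vel": joint speeds; "joint_efforts": joint torques, N m; "ee_pos": TCP position; "tcp_rot": TCP orientation; "contact_force": force on the tool from outside, world axes, zero at the start; "moment": the same for the moment, N m; "gripper_width": finger opening in mm; "grasp_force": force on a finger pad.
Only numpy, scipy, OpenCV 4.12 (cv2) and the standard library are available. Lean on these libraries where they do the work, as an engineer would, in place of code of your own. Each camera call takes 0.05 s, during which the arm holds its last target. There are 200 camera calls.

## Working session

There is one attempt and no reset: what is moved stays moved. The work goes in short steps, Python scripts to look and compute and a shell command to move; the robot and the scene stay as the last step left them, time stands still between calls to the robot, and variables do not carry over. Pictures are saved under pics/ and viewed, at most 14 in all, crops included, and the job is handed in when it is done.

```bash
mkdir -p pics; ls
python3 - <<'E'
from plant import arm, imaging
import cv2
s=arm.read_state();print(s['t'],s['ee_pos'],s['tcp_rot'],s['gripper_width'])
for n in ['top','scene']:
    d=imaging.snapshot(n); cv2.imwrite(f'pics/{n}0.png',d['frame'])
    import numpy as np; np.savez(f'{n}0.npz',**{k:v for k,v in d.items()})
    print(n,d['mtx'],d['R'],d['t'])
E
```

```text
pics
0.0 [ 198.65256818 -592.03100606  230.5046475 ] [-3.09894145e+00 -5.06153130e-01  6.19508316e-04] 85.32431418803382
top [[499.16676754   0.         317.52891775]
 [  0.         499.16676754 194.43541175]
 [  0.           0.           1.        ]] [[-0.0085163  -0.999963    0.00121471]
 [-0.99907523  0.00845753 -0.04215627]
 [ 0.04214443 -0.00157261 -0.99911029]] [  38.71275732  498.14601012 1478.77168666]
scene [[424.47780683   0.         315.89193968]
 [  0.         424.47780683 206.4939256 ]
 [  0.           0.           1.        ]] [[-0.31559102  0.94887856  0.00563837]
 [ 0.64257811  0.2180821  -0.73452949]
 [-0.69820891 -0.22818782 -0.67855335]] [ 142.18697351 -289.80777576 1464.70168794]
```

View pics/top0.png

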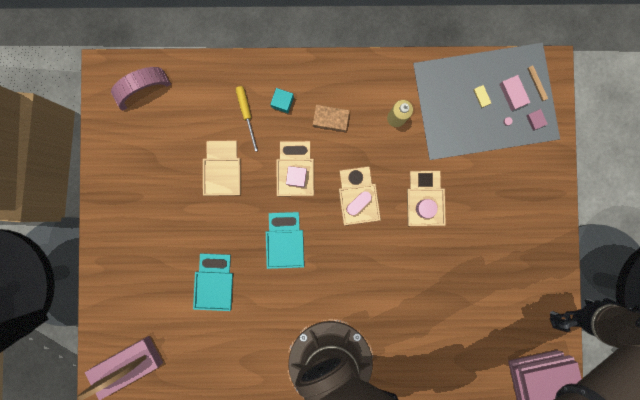

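View pics/scene0.png

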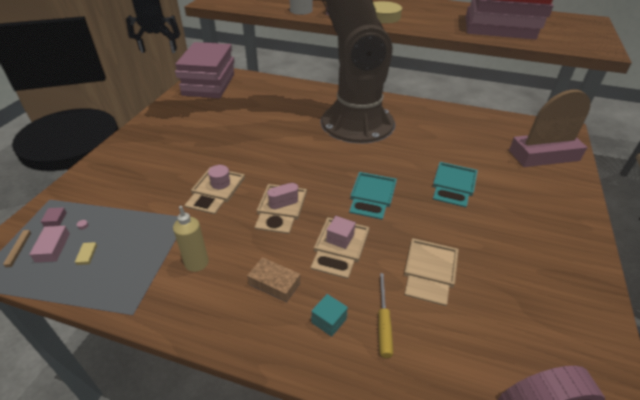

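```bash
cat > h.py <<'E'
import numpy as np, cv2
def unproj(d,uv,z):
    uv=np.atleast_2d(uv).astype(float); r=np.c_[uv,np.ones(len(uv))]@np.linalg.inv(d['mtx']).T@d['R']
    c=-d['R'].T@d['t']; return c+r*((z-c[2])/r[:,2])[:,None]
def cloud(d):
    v,u=np.mgrid[0:400,0:640]; Z=d['range_z']; K=d['mtx']
    P=np.stack([(u-K[0,2])/K[0,0]*Z,(v-K[1,2])/K[1,1]*Z,Z],-1)-d['t']
    return P@d['R']
E
python3 - <<'E'
from h import *
d=dict(np.load('top0.npz')); f=d['frame']
cv2.imwrite('pics/crop0.png',cv2.resize(f[130:240,190:455],None,fx=3,fy=3,interpolation=cv2.INTER_CUBIC))
P=cloud(d); hsv=cv2.cvtColor(f,cv2.COLOR_BGR2HSV)
for n,u,v in [('h',296,177),('g',360,204),('d',427,209),('spare floor',222,178),('sparetab',222,150),('bench',250,200)]: print(n,P[v,u],hsv[v,u],f[v,u])
E
```

```text
h [547.6051105   96.47489819  56.01406011] [167  30 242] [226 214 242]
g [467.92762736 -88.33146418  51.65121766] [167  39 238] [218 202 238]
d [ 451.79172671 -282.41072247   51.34911873] [168  45 232] [208 191 232]
spare floor [550.19642428 319.86359658   7.99621303] [ 20  82 234] [159 209 234]
sparetab [635.51757943 321.4696458   -0.66173423] [ 20  84 234] [157 209 234]
bench [483.85127782 237.18914394   1.29183517] [ 13 140 142] [ 64  97 142]
```

View pics/crop0.png

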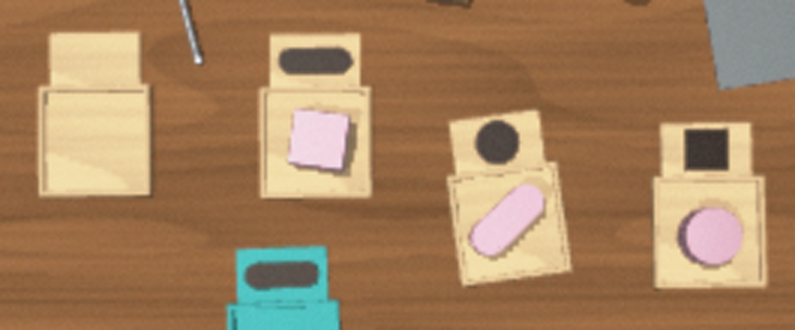

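Crop: housing at crop (319,139) in the oblong tray, grip at (508,220) in the disc tray, dial at (712,236) in the square tray, and the spare tray at (95,141). Other things that could be taken for the parts (top-image pixels): the scraps on the mat (515,92) and (538,120), the pink stacks (550,375) and (125,365), and the turquoise block (282,100). I choose the three pink parts standing in the pale trays.

```bash
cat >> h.py <<'E'
from scipy.spatial.transform import Rotation as Ro
def go(x,y,z,yaw=None,s=None):
    """print turn (deg, tool z) and shift (tool axes, m) to TCP x,y,z with closing axis along yaw (deg, mod 180), tool down"""
    from plant import arm
    s=s or arm.read_state(); R=Ro.from_rotvec(s['tcp_rot']); 
    Y=R.as_matrix()[:,1]; a=np.degrees(np.arctan2(Y[1],Y[0]))
    dy=0 if yaw is None else (yaw-a+90)%180-90
    sh=R.inv().apply(np.array([x,y,z])-s['ee_pos'])/1000
    T=Ro.from_euler('z',np.radians(a+dy-90))*Ro.from_rotvec([0,np.pi,0]) # tool z down, y at yaw
    tu=np.degrees((R.inv()*T).as_rotvec())
    print('t %.1f pos %s yaw %.1f -> turn %s shift %s'%(s['t'],np.round(s['ee_pos'],1),a,np.round(tu,1),np.round(sh,4)))
E
python3 - <<'E'
from h import *
d=dict(np.load('top0.npz')); f=d['frame']
C=dict(spare=[(39,88),(150,86),(151,195),(39,195)],grip=[(261,88),(371,87),(371,197),(260,197)],dial=[(447,178),(555,163),(571,269),(464,286)],hous=[(654,178),(764,177),(767,287),(655,288)])
for n,c in C.items():
    w=unproj(d,(np.array(c)+.5)/3-.5+[190,130],14)[:,:2]
    print(n,w.mean(0).round(1),np.linalg.norm(w-np.roll(w,1,0),axis=1).round(1))
hsv=cv2.cvtColor(f,cv2.COLOR_BGR2HSV); m=((hsv[...,0]>155)&(hsv[...,2]>205)).astype(np.uint8)
for n,(u,v) in dict(h=(296,177),g=(360,204),d=(427,209)).items():
    k=np.zeros_like(m); k[v-30:v+30,u-30:u+30]=m[v-30:v+30,u-30:u+30]
    c=max(cv2.findContours(k,0,2)[0],key=cv2.contourArea)[:,0]
    w=unproj(d,c,52)[:,:2].astype(np.float32); (p,sz,ang)=cv2.minAreaRect(w)
    M=cv2.moments(w.reshape(-1,1,2)); print(n,np.round(p,1),np.round(sz,1),round(ang,1),M['m10']/M['m00'],M['m01']/M['m00'])
go(452,-283,160,None)
E
```

```text
spare [553.8 321. ] [106.5 110.4 108.6 111.1]
grip [550.7 101.4] [108.5 109.5 109.6 110.1]
dial [467.9 -89.8] [108.3 108.3 106.3 107.3]
hous [ 457.8 -288.8] [109.  109.3 109.  110.9]
h [551.1  97.5] [51.5 51.6] 82.6 551.23055751352 97.398104572582
g [471.6 -83.3] [32.7 80.1] 44.4 471.14820650188653 -84.14267222969892
d [ 454.7 -283.8] [49.3 52.2] 89.0 454.2004533488987 -283.7899503880302
t 0.1 pos [ 198.7 -592.1  230.6] yaw -71.4 -> turn [-0.1  0.   0. ] shift [ 0.3385 -0.2124  0.0708]
```

```bash
P="python3 -m pendant"
$P '[[0,0,0,0.041,-0.026,0.009,1],[0,0,0,0.082,-0.052,0.017,1],[0,0,0,0.123,-0.078,0.026,1],[0,0,0,0.164,-0.104,0.035,1],[0,0,0,0.2,-0.125,0.04,1]]' 40
$P '[[0,0,0,0.041,-0.026,0.009,1],[0,0,0,0.082,-0.052,0.018,1],[0,0,0,0.12,-0.077,0.026,1],[0,0,0,0.139,-0.088,0.031,1],[0,0,0,0.139,-0.088,0.031,1]]'
python3 -c "
from h import *
go(454.5,-284,20)"
```

```text
t: 0.6
ee_pos: [349.6, -407.6, 190.4]
tcp_rot: [-3.099, -0.508, 0.001]
contact_force: [0.6, -0.4, 1.1]
gripper_width: 85.4
grasp_force: 0.0
t: 1.1
ee_pos: [454.6, -278.6, 159.4]
tcp_rot: [-3.097, -0.516, -0.0]
contact_force: [-0.5, -0.9, -0.2]
gripper_width: 85.4
grasp_force: 0.0
t 1.1 pos [ 454.6 -278.6  159.4] yaw -71.1 -> turn [-0.1 -0.  -0. ] shift [-0.0019  0.0054  0.1394]
```

```bash
P="python3 -m pendant"
$P '[[0,0,0,-0.002,0.005,0.035,1],[0,0,0,-0.002,0.005,0.07,1],[0,0,0,-0.002,0.005,0.09,1],[0,0,0,-0.002,0.005,0.09,1],[0,0,0,-0.002,0.005,0.09,1]]'
python3 -c "
from h import *
go(454.5,-284,20)
from plant import imaging
d=imaging.snapshot('wrist'); cv2.imwrite('pics/w1.png',d['frame']); print(d['tool_from_camera'].round(2))"
```

```text
t: 1.6
ee_pos: [451.7, -288.9, 70.6]
tcp_rot: [-3.101, -0.505, 0.001]
contact_force: [0.2, -0.3, 0.6]
gripper_width: 85.7
grasp_force: 0.0
t 1.6 pos [ 451.7 -288.9   70.6] yaw -71.5 -> turn [-0.  0.  0.] shift [ 0.0042 -0.0037  0.0506]
[[  -0.     -0.96   -0.28   68.9 ]
 [   1.     -0.     -0.      1.08]
 [   0.     -0.28    0.96 -142.88]
 [   0.      0.      0.      1.  ]]
```

View pics/w1.png

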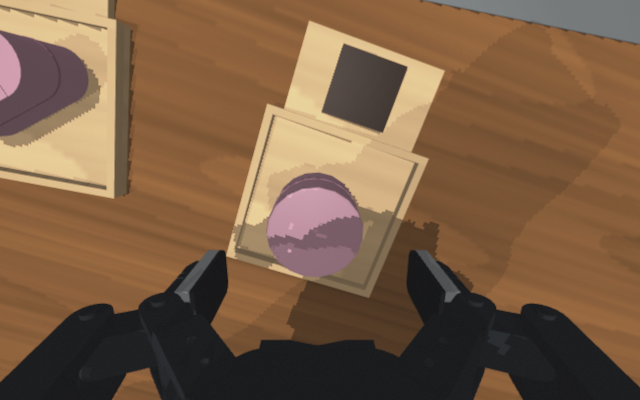

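Wrist picture: the dial's top is at (315,228), between the fingertips at (215,265) and (420,265), and the view ahead is clear. Descend with the small correction, close and lift.

```bash
P="python3 -m pendant"
$P '[[0,0,0,0.004,-0.004,0.02,1],[0,0,0,0.004,-0.004,0.04,1],[0,0,0,0.004,-0.004,0.05,1],[0,0,0,0.004,-0.004,0.05,1],[0,0,0,0.004,-0.004,0.05,1]]'
$P '[[0,0,0,0,0,0,-0.3],[0,0,0,0,0,0,-0.5],[0,0,0,0,0,0,-0.8],[0,0,0,0,0,0,-1],[0,0,0,0,0,0,-1]]' 40
$P '[[0,0,0,0,0,0,-1],[0,0,0,0,0,0,-1],[0,0,0,0,0,0,-1],[0,0,0,0,0,0,-1],[0,0,0,0,0,0,-1]]'
$P '[[0,0,0,0,0,-0.02,-1],[0,0,0,0,0,-0.05,-1],[0,0,0,0,0,-0.08,-1],[0,0,0,0,0,-0.08,-1],[0,0,0,0,0,-0.08,-1]]'
python3 -c "
from h import *
go(553.8,321,100)"
```

```text
t: 2.15
ee_pos: [455.1, -283.6, 21.2]
tcp_rot: [3.1, 0.506, 0.001]
contact_force: [-0.4, 0.7, 1.0]
gripper_width: 85.7
grasp_force: 0.0
t: 2.65
ee_pos: [455.2, -283.5, 21.4]
tcp_rot: [3.099, 0.506, 0.002]
contact_force: [-1.1, -0.1, 8.2]
gripper_width: 54.9
grasp_force: 41.1
t: 3.15
ee_pos: [455.2, -283.5, 21.4]
tcp_rot: [3.099, 0.506, 0.002]
contact_force: [-1.3, 0.8, 8.2]
gripper_width: 54.7
grasp_force: 41.1
t: 3.65
ee_pos: [455.0, -283.3, 101.0]
tcp_rot: [3.099, 0.506, 0.002]
contact_force: [-0.2, -0.3, -2.1]
gripper_width: 54.9
grasp_force: 42.6
t 3.6 pos [ 455.  -283.3  101. ] yaw -71.5 -> turn [ 0.1 -0.1  0. ] shift [ 0.2858 -0.5415  0.0006]
```

```bash
P="python3 -m pendant"
$P '[[0,0,0,0.019,-0.036,0,-1],[0,0,0,0.038,-0.072,0,-1],[0,0,0,0.057,-0.108,0,-1],[0,0,0,0.076,-0.144,0,-1],[0,0,0,0.095,-0.18,0,-1]]'
$P '[[0,0,0,0.019,-0.036,0,-1],[0,0,0,0.038,-0.072,0,-1],[0,0,0,0.057,-0.108,0,-1],[0,0,0,0.076,-0.144,0,-1],[0,0,0,0.095,-0.18,0,-1]]'
$P '[[0,0,0,0.019,-0.036,0,-1],[0,0,0,0.038,-0.072,0,-1],[0,0,0,0.057,-0.108,0,-1],[0,0,0,0.076,-0.144,0,-1],[0,0,0,0.096,-0.181,0,-1]]'
$P '[[0,0,0,0,0,0,-1],[0,0,0,0,0,0,-1],[0,0,0,0,0,0,-1],[0,0,0,0,0,0,-1],[0,0,0,0,0,0,-1]]'
python3 -c "
from h import *
go(553.8,321,22.5)"
```

```text
t: 4.15
ee_pos: [486.6, -80.6, 99.1]
tcp_rot: [-3.1, -0.506, 0.003]
contact_force: [1.2, -0.1, -2.0]
gripper_width: 55.4
grasp_force: 42.7
t: 4.65
ee_pos: [519.5, 120.0, 99.0]
tcp_rot: [3.1, 0.506, -0.003]
contact_force: [0.5, 0.6, -0.7]
gripper_width: 55.0
grasp_force: 42.7
t: 5.15
ee_pos: [553.0, 321.7, 98.6]
tcp_rot: [3.099, 0.506, -0.004]
contact_force: [1.2, -0.1, -1.1]
gripper_width: 54.6
grasp_force: 42.7
t: 5.65
ee_pos: [554.0, 319.4, 100.2]
tcp_rot: [3.1, 0.504, -0.0]
contact_force: [-0.4, -0.5, -0.4]
gripper_width: 54.9
grasp_force: 42.8
t 5.7 pos [554.  319.4 100.2] yaw -71.6 -> turn [ 0.  0. -0.] shift [ 0.0004 -0.0017  0.0777]
```

```bash
P="python3 -m pendant"
$P '[[0,0,0,0,-0.001,0.03,-1],[0,0,0,0,-0.001,0.055,-1],[0,0,0,0,-0.001,0.07,-1],[0,0,0,0,-0.001,0.077,-1],[0,0,0,0,-0.001,0.078,-1]]'
$P '[[0,0,0,0,0,0,-1],[0,0,0,0,0,0,-1],[0,0,0,0,0,0,0.5],[0,0,0,0,0,0,1],[0,0,0,0,0,0,1]]'
$P '[[0,0,0,0,0,0,1],[0,0,0,0,0,0,1],[0,0,0,0,0,-0.02,1],[0,0,0,0,0,-0.05,1],[0,0,0,0,0,-0.08,1]]'
python3 -c "
from h import *
go(551.2,97.4,100,-7.4)
go(551.2,97.4,100,-97.4)"
```

```text
t: 6.15
ee_pos: [553.5, 321.4, 22.1]
tcp_rot: [3.1, 0.506, -0.001]
contact_force: [0.6, -0.0, -0.7]
gripper_width: 55.1
grasp_force: 42.9
t: 6.65
ee_pos: [553.6, 321.9, 22.7]
tcp_rot: [-3.1, -0.506, -0.001]
contact_force: [-0.8, 0.2, -0.2]
gripper_width: 85.4
grasp_force: 0.0
t: 7.15
ee_pos: [553.0, 321.5, 102.8]
tcp_rot: [3.1, 0.506, -0.002]
contact_force: [0.3, -0.0, -0.3]
gripper_width: 85.7
grasp_force: 0.0
t 7.2 pos [553.  321.5 102.8] yaw -71.4 -> turn [ -0.    0.1 -64. ] shift [-0.073   0.2119  0.0029]
t 7.2 pos [553.  321.5 102.8] yaw -71.4 -> turn [ 0.   0.1 26. ] shift [-0.073   0.2119  0.0029]
```

```bash
P="python3 -m pendant"
$P '[[0,0,6,-0.014,0.042,0,1],[0,0,12,-0.029,0.084,0,1],[0,0,18,-0.044,0.127,0,1],[0,0,24,-0.06,0.17,0,1],[0,0,26,-0.073,0.211,0.002,1]]'
$P '[[0,0,0,0,0,0,1],[0,0,0,0,0,0,1],[0,0,0,0,0,0,1],[0,0,0,0,0,0,1]]'
python3 -c "
from h import *
go(551.2,97.4,21.5,-97.4)
from plant import imaging
d=imaging.snapshot('wrist'); cv2.imwrite('pics/w2.png',d['frame'])
d=imaging.snapshot('top'); cv2.imwrite('pics/t2.png',cv2.resize(d['frame'][130:240,190:455],None,fx=3,fy=3,interpolation=cv2.INTER_CUBIC))"
```

```text
t: 7.65
ee_pos: [551.1, 96.5, 100.7]
tcp_rot: [3.134, -0.21, 0.001]
contact_force: [0.9, 0.8, -0.2]
gripper_width: 85.4
grasp_force: 0.0
t: 8.05
ee_pos: [551.3, 100.3, 100.3]
tcp_rot: [-3.134, 0.2, -0.0]
contact_force: [0.2, 0.3, -0.3]
gripper_width: 85.3
grasp_force: 0.0
t 8.1 pos [551.3 100.3 100.3] yaw -97.3 -> turn [-0.  -0.   0.1] shift [0.0002 0.003  0.0788]
```

View pics/w2.png

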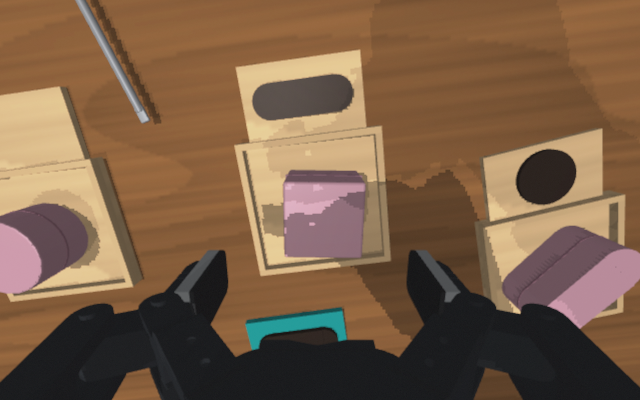

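Housing centre at (325,220), square to the fingers at (215,265) and (420,265). The dial stands in the spare tray at the left edge. Descend and grip.

```bash
P="python3 -m pendant"
$P '[[0,0,0,0,0.003,0.03,1],[0,0,0,0,0.003,0.06,1],[0,0,0,0,0.003,0.079,1],[0,0,0,0,0.003,0.079,1],[0,0,0,0,0.003,0.079,1]]'
$P '[[0,0,0,0,0,0,-0.3],[0,0,0,0,0,0,-0.5],[0,0,0,0,0,0,-0.8],[0,0,0,0,0,0,-1],[0,0,0,0,0,0,-1]]' 40
$P '[[0,0,0,0,0,0,-1],[0,0,0,0,0,-0.02,-1],[0,0,0,0,0,-0.05,-1],[0,0,0,0,0,-0.08,-1],[0,0,0,0,0,-0.08,-1]]'
python3 -c "
from h import *
go(457.8,-288.8,100,)"
```

```text
t: 8.65
ee_pos: [550.9, 96.1, 21.5]
tcp_rot: [3.135, -0.203, -0.001]
contact_force: [0.4, 0.3, 0.9]
gripper_width: 85.9
grasp_force: 0.0
t: 9.15
ee_pos: [551.8, 95.8, 22.6]
tcp_rot: [-3.134, 0.204, -0.003]
contact_force: [-1.2, 0.4, 6.6]
gripper_width: 53.2
grasp_force: 42.4
t: 9.65
ee_pos: [553.6, 96.1, 105.6]
tcp_rot: [-3.133, 0.204, -0.011]
contact_force: [0.9, -0.1, -0.4]
gripper_width: 53.5
grasp_force: 42.5
t 9.7 pos [553.6  96.1 105.6] yaw -97.5 -> turn [-0.2 -0.4 -0. ] shift [-0.045   0.3941  0.0042]
```

```bash
P="python3 -m pendant"
$P '[[0,0,0,-0.005,0.042,0,-1],[0,0,0,-0.01,0.084,0,-1],[0,0,0,-0.015,0.126,0,-1],[0,0,0,-0.02,0.168,0,-1],[0,0,0,-0.025,0.21,0,-1]]'
$P '[[0,0,0,-0.005,0.042,0,-1],[0,0,0,-0.01,0.084,0,-1],[0,0,0,-0.015,0.126,0,-1],[0,0,0,-0.02,0.168,0,-1],[0,0,0,-0.02,0.184,0,-1]]'
$P '[[0,0,0,0,0,0,-1],[0,0,0,0,0,0,-1],[0,0,0,0,0,0,-1],[0,0,0,0,0,0,-1],[0,0,0,0,0,0,-1]]'
python3 -c "
from h import *
go(457.8,-288.8,23)"
```

```text
t: 10.15
ee_pos: [498.1, -111.0, 101.2]
tcp_rot: [3.135, -0.204, 0.0]
contact_force: [1.8, -0.1, -0.1]
gripper_width: 53.3
grasp_force: 42.5
t: 10.65
ee_pos: [452.7, -294.2, 101.1]
tcp_rot: [3.132, -0.213, -0.001]
contact_force: [0.5, 0.5, -1.3]
gripper_width: 53.3
grasp_force: 42.5
t: 11.15
ee_pos: [455.7, -288.2, 101.3]
tcp_rot: [-3.135, 0.201, -0.0]
contact_force: [0.8, 0.5, -0.2]
gripper_width: 53.4
grasp_force: 42.6
t 11.2 pos [ 455.7 -288.2  101.3] yaw -97.3 -> turn [-0. -0. -0.] shift [0.0022 0.0004 0.0783]
```

```bash
P="python3 -m pendant"
$P '[[0,0,0,0.002,0,0.03,-1],[0,0,0,0.002,0,0.055,-1],[0,0,0,0.002,0,0.07,-1],[0,0,0,0.002,0,0.077,-1],[0,0,0,0.002,0,0.078,-1]]'
$P '[[0,0,0,0,0,0,-1],[0,0,0,0,0,0,-1],[0,0,0,0,0,0,0.5],[0,0,0,0,0,0,1],[0,0,0,0,0,0,1]]'
$P '[[0,0,0,0,0,0,1],[0,0,0,0,0,0,1],[0,0,0,0,0,-0.02,1],[0,0,0,0,0,-0.05,1],[0,0,0,0,0,-0.08,1]]'
python3 -c "
from h import *
go(471.3,-83.8,100,44.4)"
```

```text
t: 11.65
ee_pos: [457.2, -289.1, 22.9]
tcp_rot: [-3.135, 0.203, 0.001]
contact_force: [-0.1, 0.3, -0.3]
gripper_width: 53.7
grasp_force: 42.8
t: 12.15
ee_pos: [457.4, -289.7, 23.7]
tcp_rot: [3.135, -0.204, 0.001]
contact_force: [-0.2, -0.7, -0.0]
gripper_width: 85.2
grasp_force: 0.0
t: 12.65
ee_pos: [456.7, -289.4, 103.9]
tcp_rot: [-3.134, 0.204, 0.002]
contact_force: [-0.4, 0.2, -0.2]
gripper_width: 85.0
grasp_force: 0.0
t 12.7 pos [ 456.7 -289.4  103.9] yaw -97.4 -> turn [ 0.   0.1 38.2] shift [-0.0122 -0.2057  0.004 ]
```

```bash
P="python3 -m pendant"
$P '[[0,0,8,-0.002,-0.041,0,1],[0,0,16,-0.005,-0.082,0,1],[0,0,24,-0.007,-0.123,0,1],[0,0,32,-0.01,-0.164,0,1],[0,0,38.2,-0.012,-0.205,0.003,1]]'
$P '[[0,0,0,0,0,0,1],[0,0,0,0,0,0,1],[0,0,0,0,0,0,1],[0,0,0,0,0,0,1],[0,0,0,0,0,0,1]]'
python3 -c "
from h import *
go(471.3,-83.8,21.5,44.4)
from plant import imaging
d=imaging.snapshot('wrist'); cv2.imwrite('pics/w3.png',d['frame'])"
```

```text
t: 13.15
ee_pos: [472.0, -83.2, 100.7]
tcp_rot: [-2.892, 1.227, -0.001]
contact_force: [1.4, 0.2, -0.9]
gripper_width: 85.2
grasp_force: 0.0
t: 13.65
ee_pos: [471.8, -86.1, 100.4]
tcp_rot: [2.894, -1.222, 0.0]
contact_force: [-0.5, -0.3, -0.2]
gripper_width: 85.9
grasp_force: 0.0
t 13.7 pos [471.8 -86.1 100.4] yaw -135.8 -> turn [ 0.  -0.  -0.2] shift [-0.002  -0.0013  0.0789]
```

View pics/w3.png

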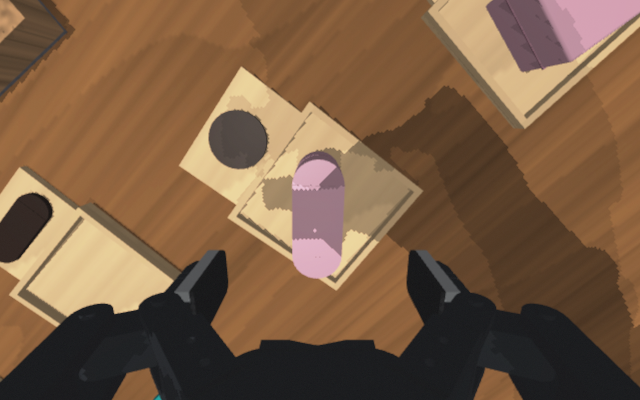

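The grip is upright in the picture, centre (318,218), midway between the fingers with its long axis square to the closing line.

```bash
P="python3 -m pendant"
$P '[[0,0,0,-0.002,-0.001,0.03,1],[0,0,0,-0.002,-0.001,0.06,1],[0,0,0,-0.002,-0.001,0.078,1],[0,0,0,-0.002,-0.001,0.078,1],[0,0,0,-0.002,-0.001,0.078,1]]'
$P '[[0,0,0,0,0,0,-0.3],[0,0,0,0,0,0,-0.6],[0,0,0,0,0,0,-1],[0,0,0,0,0,0,-1],[0,0,0,0,0,0,-1]]' 40
$P '[[0,0,0,0,0,0,-1],[0,0,0,0,0,0,-1],[0,0,0,0,0,-0.03,-1],[0,0,0,0,0,-0.06,-1],[0,0,0,0,0,-0.08,-1]]'
python3 -c "
from h import *
go(550.7,101.4,100,)"
```

```text
t: 14.2
ee_pos: [471.2, -83.1, 22.5]
tcp_rot: [2.895, -1.22, -0.001]
contact_force: [0.5, -0.5, 0.1]
gripper_width: 85.4
grasp_force: 0.0
t: 14.7
ee_pos: [471.7, -82.7, 23.0]
tcp_rot: [-2.895, 1.219, -0.002]
contact_force: [-1.9, 1.0, 7.2]
gripper_width: 33.3
grasp_force: 39.5
t: 15.2
ee_pos: [471.7, -82.7, 104.2]
tcp_rot: [-2.895, 1.219, -0.002]
contact_force: [0.2, -0.4, -0.8]
gripper_width: 33.1
grasp_force: 40.2
t 15.2 pos [471.7 -82.7 104.2] yaw -135.7 -> turn [-0.1 -0.1 -0. ] shift [-0.0765 -0.1852  0.0043]
```

```bash
P="python3 -m pendant"
$P '[[0,0,0,-0.015,-0.037,0,-1],[0,0,0,-0.03,-0.074,0,-1],[0,0,0,-0.046,-0.111,0,-1],[0,0,0,-0.061,-0.148,0,-1],[0,0,0,-0.076,-0.185,0.002,-1]]'
$P '[[0,0,0,0,0,0,-1],[0,0,0,0,0,0,-1],[0,0,0,0,0,0,-1],[0,0,0,0,0,0,-1],[0,0,0,0,0,0,-1]]'
python3 -c "
from h import *
go(550.7,101.4,24)"
```

```text
t: 15.7
ee_pos: [550.9, 102.7, 100.7]
tcp_rot: [-2.895, 1.219, -0.001]
contact_force: [0.7, -0.3, -0.2]
gripper_width: 33.0
grasp_force: 40.2
t: 16.2
ee_pos: [550.2, 99.9, 100.5]
tcp_rot: [2.894, -1.221, 0.0]
contact_force: [-0.4, -0.1, -1.1]
gripper_width: 33.2
grasp_force: 40.2
t 16.2 pos [550.2  99.9 100.5] yaw -135.7 -> turn [ 0. -0.  0.] shift [-0.0008 -0.0014  0.0765]
```

```bash
P="python3 -m pendant"
$P '[[0,0,0,-0.001,-0.001,0.03,-1],[0,0,0,-0.001,-0.001,0.055,-1],[0,0,0,-0.001,-0.001,0.07,-1],[0,0,0,-0.001,-0.001,0.076,-1],[0,0,0,-0.001,-0.001,0.077,-1]]'
$P '[[0,0,0,0,0,0,-1],[0,0,0,0,0,0,-1],[0,0,0,0,0,0,0.5],[0,0,0,0,0,0,1],[0,0,0,0,0,0,1]]'
$P '[[0,0,0,0,0,0,1],[0,0,0,0,0,0,1],[0,0,0,0,0,-0.02,1],[0,0,0,0,0,-0.05,1],[0,0,0,0,0,-0.08,1]]'
python3 -c "
from h import *
go(553.5,321.5,100)"
```

```text
t: 16.7
ee_pos: [550.2, 101.8, 23.2]
tcp_rot: [2.894, -1.22, -0.001]
contact_force: [0.1, -0.3, 0.1]
gripper_width: 33.6
grasp_force: 40.4
t: 17.2
ee_pos: [550.6, 102.5, 23.5]
tcp_rot: [-2.895, 1.219, -0.001]
contact_force: [-0.1, 0.9, -0.4]
gripper_width: 75.5
grasp_force: 0.0
t: 17.7
ee_pos: [549.9, 102.3, 103.9]
tcp_rot: [2.895, -1.218, -0.001]
contact_force: [0.4, -0.6, -0.3]
gripper_width: 85.4
grasp_force: 0.0
t 17.7 pos [549.9 102.3 103.9] yaw -135.7 -> turn [ 0.1  0.  -0. ] shift [-0.1543 -0.1558  0.0038]
```

```bash
P="python3 -m pendant"
$P '[[0,0,0,-0.03,-0.031,0,1],[0,0,0,-0.061,-0.062,0,1],[0,0,0,-0.092,-0.093,0,1],[0,0,0,-0.123,-0.124,0,1],[0,0,0,-0.154,-0.155,0.003,1]]'
$P '[[0,0,0,0,0,0,1],[0,0,0,0,0,0,1],[0,0,0,0,0,0,1],[0,0,0,0,0,0,1],[0,0,0,0,0,0,1]]'
python3 -c "
from h import *
go(553.5,321.5,21.5)
from plant import imaging
d=imaging.snapshot('wrist'); cv2.imwrite('pics/w4.png',d['frame'])"
```

```text
t: 18.2
ee_pos: [553.7, 322.8, 100.8]
tcp_rot: [-2.895, 1.218, -0.001]
contact_force: [1.1, -0.6, -1.6]
gripper_width: 85.5
grasp_force: 0.0
t: 18.7
ee_pos: [554.3, 319.2, 100.6]
tcp_rot: [-2.894, 1.223, -0.0]
contact_force: [0.4, -0.3, -0.7]
gripper_width: 85.7
grasp_force: 0.0
t 18.7 pos [554.3 319.2 100.6] yaw -135.8 -> turn [-0. -0. -0.] shift [-0.0022 -0.001   0.0791]
```

View pics/w4.png

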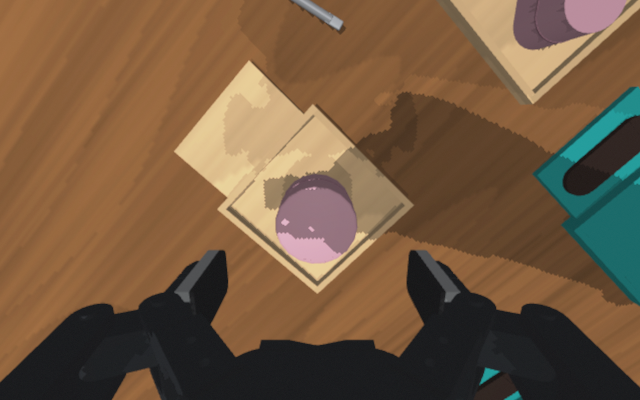

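The dial is at (316,222), upright in the spare tray and centred between the fingers.

```bash
P="python3 -m pendant"
$P '[[0,0,0,-0.002,-0.001,0.03,1],[0,0,0,-0.002,-0.001,0.06,1],[0,0,0,-0.002,-0.001,0.079,1],[0,0,0,-0.002,-0.001,0.079,1],[0,0,0,-0.002,-0.001,0.079,1]]'
$P '[[0,0,0,0,0,0,-0.3],[0,0,0,0,0,0,-0.6],[0,0,0,0,0,0,-1],[0,0,0,0,0,0,-1],[0,0,0,0,0,0,-1]]' 40
$P '[[0,0,0,0,0,0,-1],[0,0,0,0,0,0,-1],[0,0,0,0,0,-0.03,-1],[0,0,0,0,0,-0.06,-1],[0,0,0,0,0,-0.08,-1]]'
python3 -c "
from h import *
go(467.9,-89.8,100,)"
```

```text
t: 19.25
ee_pos: [553.4, 322.5, 21.7]
tcp_rot: [2.895, -1.22, 0.0]
contact_force: [0.4, 0.5, -0.6]
gripper_width: 85.0
grasp_force: 0.0
t: 19.75
ee_pos: [553.8, 323.4, 22.8]
tcp_rot: [-2.894, 1.218, -0.002]
contact_force: [-0.9, -0.5, 5.4]
gripper_width: 54.8
grasp_force: 41.5
t: 20.25
ee_pos: [553.8, 323.4, 104.0]
tcp_rot: [-2.893, 1.218, -0.002]
contact_force: [-0.4, 1.3, -0.2]
gripper_width: 54.9
grasp_force: 42.7
t 20.2 pos [553.8 323.4 104. ] yaw -135.7 -> turn [-0.2 -0.  -0. ] shift [0.2355 0.3502 0.0032]
```

```bash
P="python3 -m pendant"
$P '[[0,0,0,0.024,0.035,0,-1],[0,0,0,0.048,0.07,0,-1],[0,0,0,0.072,0.105,0,-1],[0,0,0,0.096,0.14,0,-1],[0,0,0,0.118,0.175,0,-1]]'
$P '[[0,0,0,0.024,0.035,0,-1],[0,0,0,0.048,0.07,0,-1],[0,0,0,0.072,0.105,0,-1],[0,0,0,0.096,0.14,0,-1],[0,0,0,0.118,0.175,0,-1]]'
$P '[[0,0,0,0,0,0,-1],[0,0,0,0,0,0,-1],[0,0,0,0,0,0,-1],[0,0,0,0,0,0,-1],[0,0,0,0,0,0,-1]]'
python3 -c "
from h import *
go(467.9,-89.8,23)"
```

```text
t: 20.75
ee_pos: [510.1, 114.7, 102.1]
tcp_rot: [-2.895, 1.218, -0.002]
contact_force: [0.4, -0.4, -0.0]
gripper_width: 55.1
grasp_force: 42.7
t: 21.25
ee_pos: [467.6, -92.1, 102.1]
tcp_rot: [-2.895, 1.218, -0.003]
contact_force: [1.4, -0.6, -1.6]
gripper_width: 54.9
grasp_force: 42.7
t: 21.75
ee_pos: [467.9, -89.2, 101.3]
tcp_rot: [-2.897, 1.216, 0.0]
contact_force: [0.7, 0.0, -1.2]
gripper_width: 55.1
grasp_force: 42.8
t 21.8 pos [467.9 -89.2 101.3] yaw -135.5 -> turn [-0.  0.  0.] shift [0.0004 0.0004 0.0783]
```

Place it, then back straight up and away to the near side for a clear view.

```bash
P="python3 -m pendant"
$P '[[0,0,0,0,0,0.03,-1],[0,0,0,0,0,0.055,-1],[0,0,0,0,0,0.07,-1],[0,0,0,0,0,0.077,-1],[0,0,0,0,0,0.078,-1]]'
$P '[[0,0,0,0,0,0,-1],[0,0,0,0,0,0,-1],[0,0,0,0,0,0,0.5],[0,0,0,0,0,0,1],[0,0,0,0,0,0,1]]'
$P '[[0,0,0,0,0,0,1],[0,0,0,0,0,0,1],[0,0,0,0,0,-0.02,1],[0,0,0,0,0,-0.05,1],[0,0,0,0,0,-0.09,1]]'
$P '[[0,0,0,0.02,0.02,-0.035,1],[0,0,0,0.04,0.04,-0.07,1],[0,0,0,0.06,0.06,-0.1,1],[0,0,0,0.08,0.08,-0.1,1],[0,0,0,0.1,0.1,-0.1,1]]'
$P '[[0,0,0,0.025,0.025,0,1],[0,0,0,0.05,0.05,0,1],[0,0,0,0.08,0.08,0,1],[0,0,0,0.08,0.08,0,1],[0,0,0,0.08,0.08,0,1]]'
python3 -c "
from h import *
from plant import imaging
d=imaging.snapshot('top'); np.savez('topE.npz',**d); cv2.imwrite('pics/topE.png',cv2.resize(d['frame'][70:240,190:455],None,fx=3,fy=3,interpolation=cv2.INTER_CUBIC))
d=imaging.snapshot('scene'); cv2.imwrite('pics/scE.png',d['frame'])"
```

```text
t: 22.25
ee_pos: [467.2, -90.0, 22.8]
tcp_rot: [2.895, -1.218, -0.002]
contact_force: [0.1, -0.5, -0.6]
gripper_width: 55.0
grasp_force: 43.2
t: 22.75
ee_pos: [467.8, -90.4, 23.6]
tcp_rot: [-2.895, 1.219, -0.001]
contact_force: [-0.4, -0.3, -0.7]
gripper_width: 85.6
grasp_force: 0.0
t: 23.25
ee_pos: [466.4, -90.4, 113.3]
tcp_rot: [2.894, -1.219, -0.004]
contact_force: [0.8, 0.4, 0.3]
gripper_width: 85.6
grasp_force: 0.0
t: 23.75
ee_pos: [466.4, -233.0, 214.5]
tcp_rot: [-2.895, 1.218, -0.004]
contact_force: [0.7, -0.1, 0.3]
gripper_width: 85.5
grasp_force: 0.0
t: 24.25
ee_pos: [463.9, -345.9, 213.0]
tcp_rot: [2.894, -1.222, -0.001]
contact_force: [0.3, 0.8, 0.3]
gripper_width: 85.4
grasp_force: 0.0
```

View pics/topE.png

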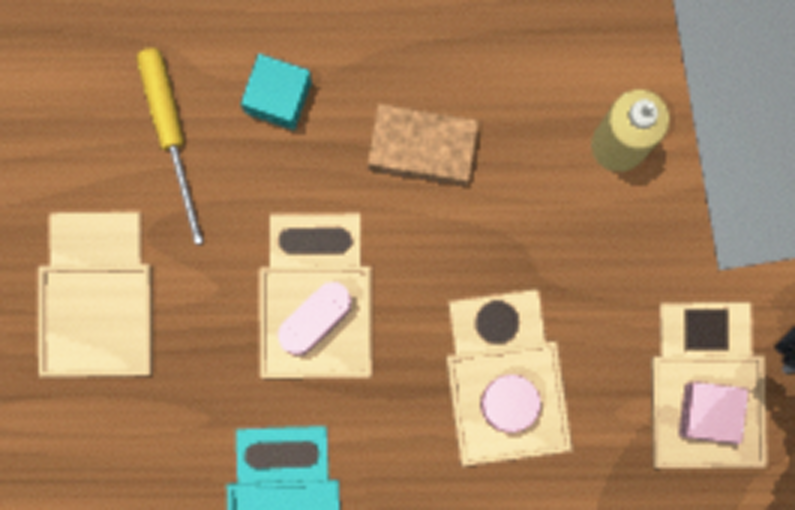

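View pics/scE.png

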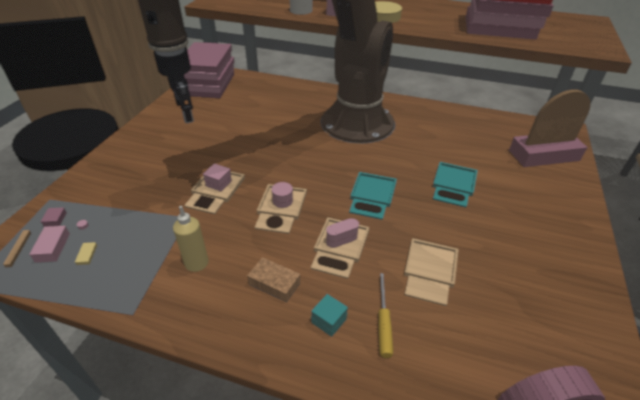

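Final pictures (crop): grip at (315,319), dial at (512,404) and housing at (716,412), each upright in its own tray. The spare tray at (95,321) is empty and the bystanders have not moved. A quick check of the numbers before handing in.

```bash
python3 -c "
from h import *
d=dict(np.load('topE.npz'))
for n,c,t in [('grip',(315,319),(550.7,101.4)),('dial',(512,404),(467.9,-89.8)),('hous',(716,412),(457.8,-288.8))]:
    print(n,(unproj(d,(np.array(c)+.5)/3-.5+[190,70],52)[0,:2]-t).round(1), np.round(cloud(d)[int(c[1]/3+70)-2:int(c[1]/3+70)+3,int(c[0]/3+190)-2:int(c[0]/3+190)+3,2].mean(),1))
"
```

```text
grip [ 0.2 -0.9] 51.6
dial [-1.   0.5] 51.5
hous [-0.3  2.6] 51.4
```

Every part is within 3 mm of its tray's centre, and the tops are at about 52 mm, so all three sit flat on the tray floors.

```bash
python3 -c "
from plant import order
print(order.hand_in())"
```

```text
the job is handed in; nothing more can be done
None
```

The job is handed in: dial, housing and grip each stand upright in their own trays, within about 3 mm of centre by the last camera check; the spare tray is empty and the bystanders look unmoved.

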